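# Take the check weight off the bag scale's safety hook

## Robot

A 6-joint arm with a two-finger parallel gripper is mounted at the origin on the work surface. World frame = base frame: x ahead of the robot, y to its left, z up, the work surface at z = 0. Lengths are in mm, angles in rad, forces in N, time in s.
With the tool pointing down it reaches from about 350 to 975 mm from the base axis. Payload 7.1 kg.
Tool frame: the origin (TCP) lies between the finger pads; the fingertips stand 22 mm ahead of it and the grasp point (between the pads) lies 3 mm ahead of it; z points along the fingers, y is the line along which they close (so a half turn about z gives the same grasp; the last joint's range is limited). The gripper opens to 88 mm and grips with 3 to 60 N. Pads are 20 mm wide; open, the fingers measure 115 mm over their backs; the gripper's body (75 mm by 178 mm) begins 61 mm behind the grasp point.
Start: joints at [-1.335, 0.423, 1.63, -0, 1.089, -0.019], TCP at [157.551, -604.8, 244.675] pointing down, gripper open.
Joint ranges: [-3, 3], [-0.9, 2.11], [0.09, 2.58], [-1.31, 4.45], [0.11, 2.69], [-2.54, 2.54]. Speed limits (rad/s): [2.39, 2.39, 3.01, 3.14, 3.14, 3.14].

## Interface

Orientations are given as a unit quaternion [w, x, y, z].
In Python, from station import bot gives the robot as it stands.
- The arm moves only by the tool jog_arm, never from a script. Its argument "commands" is a list of rows, each a list of 2 entries, a list of its own where there are three numbers: the shift along the tool's x, y, z in cm, then the turn about the tool's z in rad. In form: [[[tx, ty, tz], turn], ...]. A call has 1 to 20 rows; each row shifts and turns the commanded pose from where the row before left it, along the tool's axes as they then stand; what a row does not reach is not made up. A row lasts 1/8 s, in which the tool goes at most 62.5 mm and 10.7 degrees, less where a joint would pass 70% of its speed; a pose out of reach is approached as far as the arm can. A call is refused whole if a number of a shift passes 6.25 or a number of a turn 0.188, either way. A call with a gripper value outside its range is refused whole. "claw" is the opening, from -1 (shut) to 1 (fully open), set as the call begins (left out, the last holds). The fingers move at their own pace and stop on an object; "grip_force" is the grip in N (left out, the last holds). Time passes only in rows, so rows that do not move let the fingers close. It gives the time, the measured TCP pose, the force, the opening and the grip force at its end, in the units of the state.
- bot.state(): the state, without advancing time (a new reading comes with each control period).
- bot.capture(name): name is "side" or "top"; returns the picture (400x640x3 uint8, red, green, blue); there is no depth.
- bot.calibration(name): a dict with "fx", "fy", "cx", "cy" (pixels), "k1" (the pictures are not rectified: a ray, as slopes to the right and down, at radius r is drawn at 1 + k1 r^2 times it, then the intrinsics apply), "R" (3x3) and "t" (3): a world point X has camera coordinates R X + t. Camera axes: x right, y down, z forward; pixel columns grow to the right and rows downward; lengths in mm; the calibration is good to about 2 mm. A picture is of the moment at which its call begins. calibration takes no time and is no camera call.
- bot.job_done(): hands the job in; it is judged then, once.
The state is a dict: "t": time; "joint_pos": joint angles; "dq": joint speeds; "tau": joint torques, N m; "tcp_pos": TCP position; "eef_rot": TCP orientation; "contact_force": force on the tool from outside, world axes, zero at the start; "wrist_torque": the same for the moment, N m; "finger_gap": opening from 0.0 (shut) to 1.0 (fully open); "grasp_force": force on a finger pad.
Only numpy, scipy, OpenCV 4.12 (cv2) and the standard library are available. Lean on these libraries where they do the work, as an engineer would, in place of code of your own. Each camera call takes 0.05 s, during which the arm holds its last target. There are 200 camera calls.

## Task

The blood-bag scale has had its daily check: take the large brass check weight off the scale's safety hook by drawing its handle bar back from under the hook's beak, pressing the sprung red keeper open with the bar as you lift, and bringing it forward over the beak, without forcing the hook. Then stand the weight upright in its own empty nest in the wooden weight block, set right down without dropping it, and let go, leaving the other weights and the things on the bench where they are.

Things in the scene. Friction and masses are not known exactly. Their poses are not given: they have to be found in the camera images.
- weight_center (a point): Centre of the check weight (about 0.75 kg), half-way up its 108 mm height, on its axis. z up, y across its handle. A brass disc 66 mm in diameter, 28 mm high, with a rigid steel stirrup handle on top: two flat upright legs, 6 mm thick, 16 mm wide in x, outer faces 60 mm apart along y, joined at the top by a round cross bar. Its underside is 54 mm below this point.
- handle_bar (a point): Middle of the handle's cross bar, 10 mm in diameter, along y; 49 mm above weight_center, axes as there. It hangs in the hook at the start, the weight swinging free below. The legs stand free for 70 mm below the bar, down to the disc, and can be gripped together from above, on their outer faces across y, the hook between the fingers (25 mm below the bar is a good height).
- hook_seat (a point): Where the bar's centre rests in the scale's hook, 155 mm above the bench. z up; x points back from the beak to the shank and the housing. Dark steel bar, 12 mm thick, bent in the x-z plane, open upward. From here, in mm: bowl floor at z -5, underside -17; front from x -8 to -20; shank at x +33, its top at z +22. A bar centre at x +10 to +24 passes behind the beak; nothing stands above the hook.
- beak_tip (a point): Tip of the hook's beak, which curls back over the seat: rounded, 10 mm thick, centred 22 mm above hook_seat, reaching to x +5 mm; underside 17 mm, top 27 mm above hook_seat. Over the seat the bar can rise 12 mm before it meets the beak. Its centre clears the beak's top at 32 mm above hook_seat, but the hook is still inside the handle then.
- keeper (a joint): Angle in rad of the red sprung keeper, a blade 12 mm wide and 37 mm long, hinged low on the shank (hook_seat x +34, z -2 mm) and leaning forward and up to the beak's tip to close the hook's mouth. 0 is shut; it grows as the blade swings back to the shank, 0.75 at most. A bar lifted behind the beak swings it open 0.25 to 0.6 (2 to 8 N) and it snaps shut once the bar is out.
- keeper_tip (a point): Free end of the keeper, at the beak's tip when closed.
- nest (a point): Centre of the floor of the check weight's own nest: the largest and only empty one of three round bores in the block, 74 mm in diameter, 15 mm deep, floor level, 20 mm above the bench. Axes as the block's. The seated weight has weight_center 54 mm above this point; its yaw does not matter.
- block: Wooden weight block, 110 mm (x) by 270 mm (y) by 35 mm high, fixed to the bench; origin at the centre of its underside. The nests lie in a row along y: the empty one at y +80, the middle weight's at y -13, the small weight's at y -90 mm.
- weight_b: Middle check weight in its nest in the block: 54 mm in diameter, 75 mm high overall, with the same kind of handle; origin at its underside. To be left alone.
- weight_c: Small check weight in its nest in the block: 44 mm in diameter, 63 mm high overall; origin at its underside. To be left alone.
- scale: The fixed bag scale; origin on the bench straight below hook_seat, same axes. Base plate 15 mm high under the hook (x -60 to +210, y -75 to +75 mm); white housing behind the hook from x +100 to +205, y -70 to +70 mm, 200 mm high; a stem joins it to the hook. With the bar 36 to 56 mm above hook_seat the handle slides forward (-x) off the hook, clear of the disc below.
- scanner: Black barcode scanner lying on the bench, about 190 mm long, 50 mm high; bystander.
- sanitiser: Sanitiser bottle, 64 mm in diameter, 170 mm high, standing; bystander.
- tube_rack: Blue tube rack with capped sample tubes, 75 by 210 mm, 102 mm high; bystander.
- label_roll: Roll of white labels, 100 mm in diameter, 55 mm high, standing flat; bystander.
Not all that is in view belongs to the job. What is shaped like the part that bears weight_center but blue or turquoise is not meant.

How it is judged (in metres and radians):
On the way, in this order (a step that is already met when the one before it is completed fails the run):
1. the handle bar, still in the hook, presses the keeper open (value of joint keeper above 0.2 rad and contact force between weight and scale above 0.5 N and contact force between the fingers and scale below 0.5 N and z of handle_bar in the frame of hook_seat below 0.032 m).
2. the weight is lifted clear above the hook and the keeper has sprung shut (z of handle_bar in the frame of hook_seat above 0.036 m and value of joint keeper below 0.08 rad), for 0.1 s.
At the end, for the whole second after the job is handed in: The check weight stands at rest in its own nest: centre within 7 mm of the nest's axis, underside within 3 mm of the nest's floor, upright within 4 degrees; the hook's keeper is shut (below 0.08 rad) (horizontal distance between weight_center and nest below 0.007 m and z of weight_center in the frame of nest below 0.057 m and angle between weight_center's own z axis and vertical below 0.07 rad and linear speed of weight below 0.02 m/s and value of joint keeper below 0.08 rad); the robot touches nothing.
It fails at once if the hook is forced: more than 50 N between the weight and the scale (contact force between weight and scale above 50 N).
It fails at once if the weight is dropped: it moves faster than 0.45 m/s with no finger on it (a fall of about 10 mm) (linear speed of weight above 0.45 m/s and contact force between the fingers and weight below 0.1 N).
It fails at once if another check weight is moved more than 15 mm (distance of any of weight_b, weight_c from where it was at the start of the episode above 0.015 m).
It fails at once if something on the bench is moved more than 30 mm (distance of any of scanner, sanitiser, tube_rack, label_roll from where it was at the start of the episode above 0.03 m).
It also fails if it takes over 51 s, if anything falls off the work surface, if the arm or the gripper's body presses on something with over 40 N, if the wrist force passes 120 N, or if a joint passes its speed limit or range.

## Working session

There is one attempt and no reset: what is moved stays moved. The work goes in short steps, Python scripts to look and compute and a tool call to move; the robot and the scene stay as the last step left them, time stands still between calls to the robot, and variables do not carry over. Pictures are saved under pics/ and viewed, at most 10 in all, crops included, and the job is handed in when it is done.

Besides the shell and the picture viewer there is one more tool, called after "Request:" as name([rows], argument=value, ...), one row to a line, values as JSON. jog_arm: Moves the arm, as the interface text tells. Its arguments: {"type":"object","properties":{"commands":{"type":"array"},"claw":{"type":"number"},"grip_force":{"type":"number"}},"required":["commands"]}

```bash
mkdir -p pics; python3 - <<'E'
from station import bot
import cv2
for n in("side","top"):
    cv2.imwrite(f"pics/{n}0.png",bot.capture(n)[:,:,::-1]); print(bot.calibration(n))
print(bot.state())
E
```

```text
{'fx': 453.8875056105704, 'fy': 453.8875056105704, 'cx': 320.70150679424097, 'cy': 200.53161450197246, 'k1': -0.018008931114761005, 'R': array([[ 0.96330396, -0.26766695,  0.01999723],
       [-0.1210032 , -0.49956186, -0.85778562],
       [ 0.23959071,  0.82388856, -0.51361848]]), 't': array([-560.73096268,  148.53703552, 1046.76205842])}
{'fx': 377.28783990073254, 'fy': 377.28783990073254, 'cx': 321.0593741956786, 'cy': 200.97441674717845, 'k1': -0.007401532390019714, 'R': array([[ 0.00371803, -0.99974389,  0.02232313],
       [-0.99185447, -0.00652912, -0.12720879],
       [ 0.12732197, -0.02166833, -0.99162473]]), 't': array([-96.45064579, 557.61634017, 940.48758776])}
{'t': 0.1, 'joint_pos': array([-1.33502714e+00,  4.23786613e-01,  1.63055402e+00,  4.82769705e-06,
        1.08860642e+00, -1.90086577e-02]), 'dq': array([ 0.00078861, -0.00093884, -0.00107424,  0.00044979, -0.00082994,
        0.00148494]), 'tau': array([-1.61640135e-03, -5.45615244e+01, -2.74324143e+01,  6.43585646e-02,
        1.87732227e-02, -1.08706533e-05]), 'tcp_pos': array([ 157.43594436, -604.38657293,  243.98895266]), 'eef_rot': array([-6.73460058e-04,  9.91896913e-01,  1.27043518e-01, -7.11264305e-05]), 'contact_force': array([-0.05430388, -0.23794719,  0.14955919]), 'wrist_torque': array([-0.03974821, -0.02149958, -0.00939809]), 'grasp_force': 0.0, 'finger_gap': 0.9999402022484329}
```

View pics/side0.png

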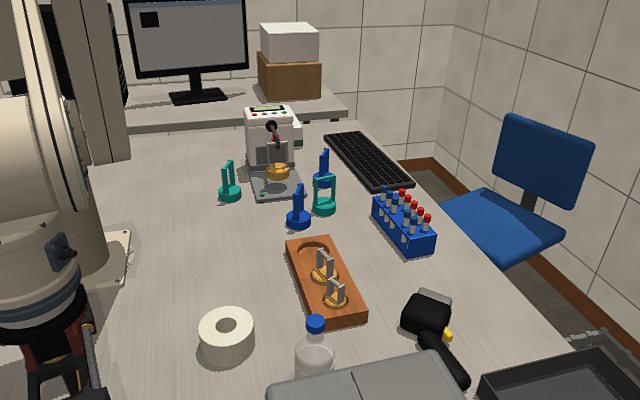

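View pics/top0.png

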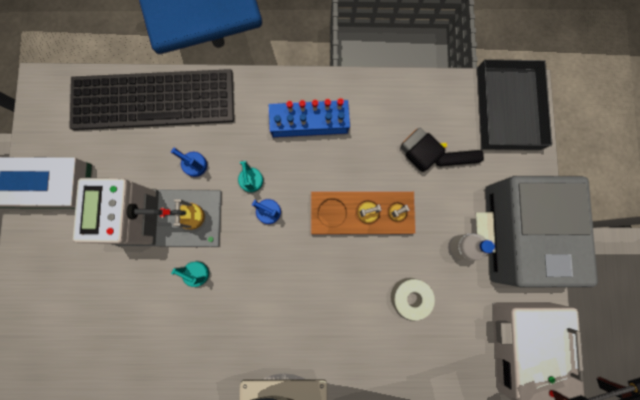

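The only brass weight on the hook is at side (278,172) / top (188,213). The four blue and turquoise look-alikes, at top (193,162), (250,178), (267,211) and (195,273), are decoys. I'll confirm with an enlarged crop.

```bash
python3 - <<'E'
import cv2,numpy as np
a=cv2.imread("pics/side0.png")[100:210,215:350]; b=cv2.imread("pics/top0.png")[145:285,70:300]
a=cv2.resize(a,None,fx=5.4,fy=5.4,interpolation=cv2.INTER_CUBIC);b=cv2.resize(b,None,fx=3.4,fy=3.4,interpolation=cv2.INTER_CUBIC)
cv2.imwrite("pics/side0c.png",a);cv2.imwrite("pics/top0c.png",b)
E
```

```text
(no output)
```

View pics/side0c.png

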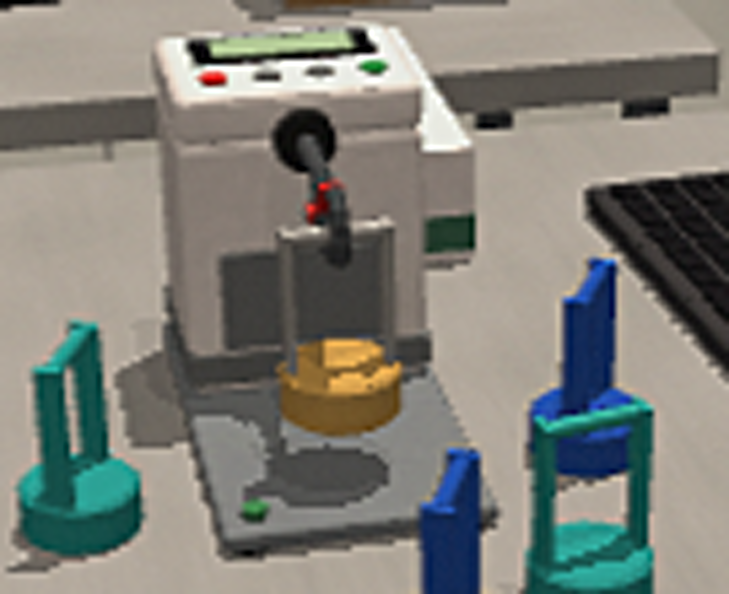

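View pics/top0c.png

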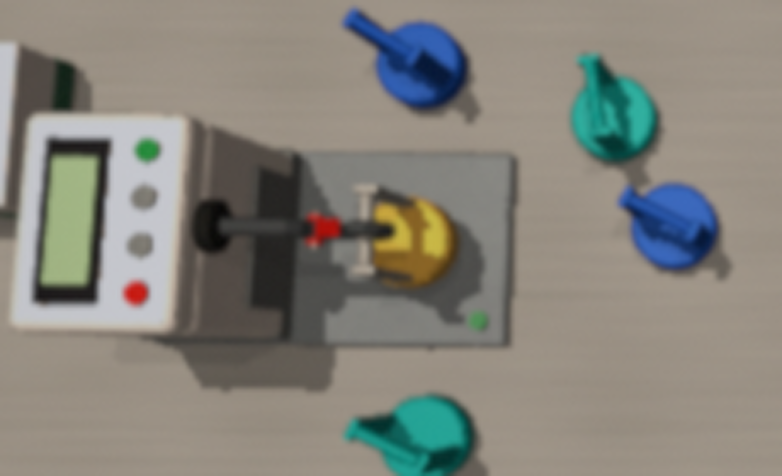

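The crops confirm it: the brass disc hangs on the hook, with its bar at top (177,213) and side (277,143). The red keeper is behind the beak. Next I'll measure.

```bash
cat > h.py <<'E'
from station import bot
import numpy as np, cv2
def ray(n,p):
    c=bot.calibration(n); d=np.array([(p[0]-c['cx'])/c['fx'],(p[1]-c['cy'])/c['fy']]); u=d.copy()
    for _ in range(5): u=d/(1+c['k1']*(u@u))
    R=c['R']; v=R.T@np.array([u[0],u[1],1]); return -R.T@c['t'], v/np.linalg.norm(v)
def onz(n,p,z):
    o,v=ray(n,p); return o+v*(z-o[2])/v[2]
def tri(p,q):
    o,v=ray('top',p);o2,v2=ray('side',q)
    s=np.linalg.lstsq(np.c_[v,-v2],o2-o,rcond=None)[0]; a,b=o+s[0]*v,o2+s[1]*v2
    return (a+b)/2, np.linalg.norm(a-b)
E
python3 - <<'E'
from h import *
np.set_printoptions(precision=1,suppress=True)
T=lambda x,y:(70+(x+.5)/3.4-.5,145+(y+.5)/3.4-.5)
S=lambda x,y:(215+(x+.5)/5.4-.5,100+(y+.5)/5.4-.5)
print("bar tri",tri(T(364,231),S(337,231)))
print("bar top@155",onz('top',T(366,189),155),onz('top',T(362,273),155),"side",onz('side',S(285,233),155),onz('side',S(390,225),155))
print("plate z15",[onz('top',T(*p),15) for p in((515,153),(508,345))],onz('side',S(225,545),15),onz('side',S(495,515),15))
print("housing z200",[onz('top',T(*p),200) for p in((28,115),(190,115),(178,328),(10,325))])
t=cv2.imread('pics/top0.png');hsv=cv2.cvtColor(t,cv2.COLOR_BGR2HSV)
# wooden block
m=cv2.inRange(hsv,(5,110,60),(18,255,255)); m[:, :300]=0;m[:,425:]=0
m=cv2.morphologyEx(m,cv2.MORPH_CLOSE,np.ones((9,9)))
c=max(cv2.findContours(m,0,2)[0],key=cv2.contourArea);r=cv2.minAreaRect(c);print(r)
B=np.array([onz('top',p,35) for p in cv2.boxPoints(r)]);print(B,B.mean(0),[np.linalg.norm(B[i]-B[i-1]) for i in range(4)])
print("nest rim",onz('top',(332,212),35),onz('side',(315,246),35))
for n in('side','top'):
    a=cv2.imread(f'pics/{n}0.png');x,y,w,h=(275,220,105,115) if n=='side' else(300,180,130,65)
    cv2.imwrite(f'pics/bl_{n}.png',cv2.resize(a[y:y+h,x:x+w],None,fx=5,fy=5,interpolation=cv2.INTER_CUBIC))
i=[cv2.imread(f'pics/bl_{n}.png') for n in('side','top')]
cv2.imwrite('pics/bl_top.png',i[1])
E
```

```text
bar tri (array([514.8, 232.9, 156.4]), np.float64(1.0593597109987782))
bar top@155 [542.5 233.6 155. ] [486.7 233.4 155. ] side [489.  239.6 155. ] [544.6 237.5 155. ]
plate z15 [array([589.3, 170.3,  15. ]), array([441.1, 170.2,  15. ])] [438.9 165.3  15. ] [583.6 162.5  15. ]
housing z200 [array([582.4, 432. , 200. ]), array([583.1, 330.5, 200. ]), array([449.2, 328.7, 200. ]), array([450.5, 431.9, 200. ])]
((362.4999694824219, 212.99998474121094), (102.99998474121094, 41.99999237060547), 0.0)
[[ 472.8  -68.1   35. ]
 [ 581.7  -67.4   35. ]
 [ 583.6 -336.9   35. ]
 [ 474.  -333.9   35. ]] [ 528.  -201.6   35. ] [np.float64(265.76043213753803), np.float64(108.91724716206454), np.float64(269.57528890838444), np.float64(109.69795667223161)]
nest rim [ 529.8 -122.    35. ] [ 537.6 -107.4   35. ]
```

View pics/bl_top.png

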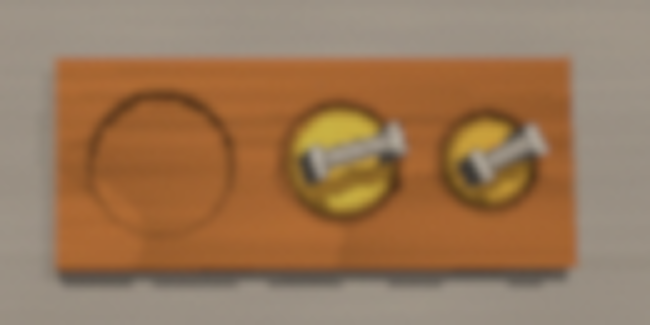

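Measured:
- **Hook seat / bar:** about (515, 233, 155), with hook x along world +y. The triangulated bar z of 156 agrees.
- **Nest:** centre about (528, -122). Rim diameter is about 73 mm, and the block edge +80 gives the same point.

After a turn of -1.316, tool x = world y, tool y = world x and tool z is down. I'll turn, then travel to above the hook.

Request:
jog_arm([
  [[0, 0, -0.5], -0.1645],
  [[0, 0, -0.5], -0.1645],
  [[0, 0, -0.5], -0.1645],
  [[0, 0, -0.5], -0.1645],
  [[0, 0, -0.5], -0.1645],
  [[0, 0, -0.5], -0.1645],
  [[0, 0, -0.5], -0.1645],
  [[0, 0, -0.5], -0.1645],
  [[3.2, 3.7, 0], 0],
  [[3.2, 3.7, 0], 0],
  [[3.2, 3.7, 0], 0],
  [[3.2, 3.7, 0], 0],
  [[3.2, 3.7, 0], 0],
  [[3.2, 3.7, 0], 0],
  [[3.2, 3.7, 0], 0],
  [[3.2, 3.7, 0], 0],
], claw=1, grip_force=25)

```text
t: 2.1
tcp_pos: [454.5, -347.5, 284.4]
eef_rot: [-0.0, 0.707, 0.707, -0.0]
contact_force: [0.2, -0.4, -0.5]
finger_gap: 0.998
grasp_force: 0.0
```

Request:
jog_arm([
  [[4.8, 0.5, 0], 0],
  [[4.8, 0.5, 0], 0],
  [[4.8, 0.5, 0], 0],
  [[4.8, 0.5, 0], 0],
  [[4.8, 0.5, 0], 0],
  [[4.8, 0.5, 0], 0],
  [[4.8, 0.5, 0], 0],
  [[4.8, 0.5, 0], 0],
  [[4.8, 0.5, 0], 0],
  [[4.8, 0.5, 0], 0],
  [[4.8, 0.5, 0], 0],
  [[4.8, 0.5, 0], 0],
  [[0, 0, 0], 0],
])

```text
t: 3.72
tcp_pos: [513.4, 229.8, 284.2]
eef_rot: [-0.0, 0.706, 0.708, -0.0]
contact_force: [-0.9, -0.2, -0.0]
finger_gap: 0.999
grasp_force: 0.0
```

Request:
jog_arm([
  [[0.1, 0.05, 2.4], 0],
  [[0.1, 0.05, 2.4], 0],
  [[0.1, 0.05, 2.4], 0],
  [[0, 0, 1.9], 0],
  [[0, 0, 0], 0],
])

```text
t: 4.35
tcp_pos: [513.9, 228.8, 192.2]
eef_rot: [-0.001, 0.707, 0.707, -0.002]
contact_force: [1.2, -0.3, 0.7]
finger_gap: 1.0
grasp_force: 0.0
```

```bash
python3 - <<'E'
from h import *
print(bot.state()['tcp_pos'])
a=bot.capture('side')[:,:,::-1][90:200,215:350]; b=bot.capture('top')[:,:,::-1][165:265,110:250]
cv2.imwrite("pics/a1.png",np.vstack([cv2.resize(a,(700,300)),cv2.resize(b,(700,300))]) if 0 else cv2.resize(a,None,fx=5,fy=5,interpolation=2))
E
```

```text
[513.88819194 228.78478166 192.21101635]
```

View pics/a1.png

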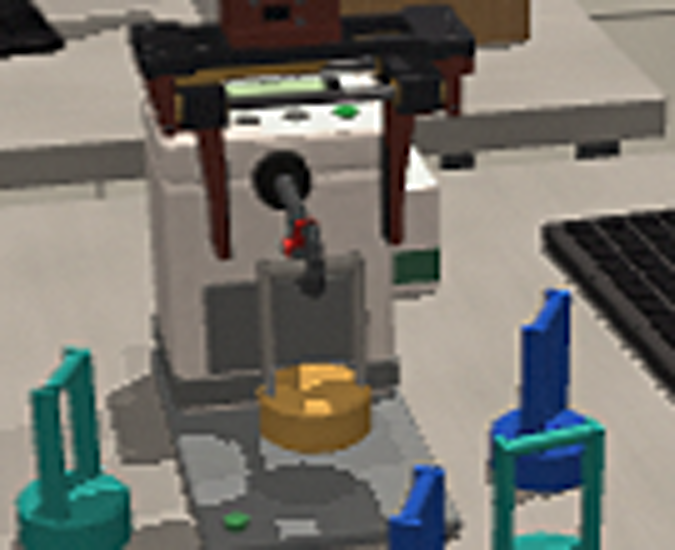

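The fingers straddle the bar: tips are at crop (221,255) and (396,240), and the bar's middle is at (312,261). I'll use the fingertips to cross-check y between the two cameras.

```bash
python3 - <<'E'
from h import *
np.set_printoptions(precision=1,suppress=True)
S=lambda x,y:(215+(x+.5)/5-.5,90+(y+.5)/5-.5)
print(bot.state()['tcp_pos'],[onz('side',S(*p),170) for p in((221,257),(396,242))],onz('side',S(312,261),156))
E
```

```text
[515.2 229.6 194. ] [array([462.8, 222.7, 170. ]), array([561.6, 221.6, 170. ])] [516.3 237.7 156. ]
```

Request:
jog_arm([
  [[0.2, 0.1, 1.0], 0],
  [[0.2, 0.05, 1.2], 0],
  [[0.05, 0, 1.3], 0],
  [[0, 0, 1.2], 0],
  [[0, 0, 1.0], 0],
  [[0, 0, 0.4], 0],
  [[0, 0, 0], 0],
  [[0, 0, 0], 0],
])

```text
t: 5.45
tcp_pos: [516.8, 234.8, 133.0]
eef_rot: [0.0, 0.707, 0.707, 0.0]
contact_force: [0.1, -0.0, 0.4]
finger_gap: 0.999
grasp_force: 0.0
```

Request:
jog_arm([
  [[0, 0, 0], 0],
  [[0, 0, 0], 0],
  [[0, 0, 0], 0],
  [[0, 0, 0], 0],
  [[0, 0, 0], 0],
  [[0, 0, 0], 0],
], claw=-1, grip_force=30)

```text
t: 6.2
tcp_pos: [516.6, 234.7, 132.8]
eef_rot: [0.0, 0.707, 0.707, 0.0]
contact_force: [-0.5, -1.0, 1.8]
finger_gap: 0.679
grasp_force: 30.0
```

Gripped at 59.8 mm, which matches the handle. Now a small lift, then draw back.

Request:
jog_arm([
  [[0, 0, -0.2], 0],
  [[0, 0, -0.2], 0],
  [[0, 0, -0.1], 0],
  [[0, 0, 0], 0],
  [[0, 0, 0], 0],
])

```text
t: 6.82
tcp_pos: [516.4, 234.7, 137.5]
eef_rot: [-0.0, 0.707, 0.707, -0.0]
contact_force: [0.1, -0.2, -6.5]
finger_gap: 0.678
grasp_force: 30.0
```

Request:
jog_arm([
  [[0.3, 0, 0], 0],
  [[0.3, 0, 0], 0],
  [[0.3, 0, 0], 0],
  [[0.3, 0, 0], 0],
  [[0.3, 0, 0], 0],
  [[0.1, 0, 0], 0],
  [[0, 0, 0], 0],
  [[0, 0, 0], 0],
])

```text
t: 7.82
tcp_pos: [516.5, 250.6, 137.7]
eef_rot: [-0.0, 0.707, 0.707, -0.0]
contact_force: [-0.0, 0.4, -7.5]
finger_gap: 0.684
grasp_force: 30.0
```

Request:
jog_arm([
  [[0, 0, -0.2], 0],
  [[0, 0, -0.2], 0],
  [[0, 0, -0.2], 0],
  [[0, 0, -0.2], 0],
  [[0, 0, -0.2], 0],
  [[0, 0, 0], 0],
])

```text
t: 8.57
tcp_pos: [516.3, 250.4, 147.7]
eef_rot: [-0.0, 0.707, 0.707, -0.0]
contact_force: [-0.5, -3.5, -8.2]
finger_gap: 0.684
grasp_force: 30.0
```

Request:
jog_arm([
  [[0, 0, -0.2], 0],
  [[0, 0, -0.2], 0],
  [[0, 0, -0.2], 0],
  [[0, 0, 0], 0],
])

```text
t: 9.07
tcp_pos: [516.6, 250.6, 154.0]
eef_rot: [0.0, 0.707, 0.707, 0.0]
contact_force: [-0.2, -5.2, -8.0]
finger_gap: 0.682
grasp_force: 30.0
```

The keeper is pressing on the bar at about 5 N, as it should. I'll continue up past it.

Request:
jog_arm([
  [[0, 0, -0.2], 0],
  [[0, 0, -0.2], 0],
  [[0, 0, -0.2], 0],
  [[0, 0, -0.2], 0],
  [[0, 0, 0], 0],
])

```text
t: 9.7
tcp_pos: [516.7, 250.7, 162.1]
eef_rot: [0.0, 0.707, 0.707, 0.0]
contact_force: [-0.7, -4.2, -7.8]
finger_gap: 0.682
grasp_force: 30.0
```

Request:
jog_arm([
  [[0, 0, -0.3], 0],
  [[0, 0, -0.3], 0],
  [[0, 0, -0.3], 0],
  [[0, 0, -0.3], 0],
  [[0, 0, -0.3], 0],
  [[0, 0, -0.3], 0],
  [[0, 0, 0], 0],
  [[0, 0, 0], 0],
])

```text
t: 10.7
tcp_pos: [516.5, 250.7, 179.6]
eef_rot: [-0.0, 0.707, 0.707, -0.0]
contact_force: [-0.3, -0.6, -7.5]
finger_gap: 0.684
grasp_force: 30.0
```

```bash
python3 - <<'E'
from h import *
a=bot.capture('side')[:,:,::-1][80:200,215:350]
cv2.imwrite("pics/a2.png",cv2.resize(a,None,fx=5,fy=5,interpolation=2))
E
```

```text
(no output)
```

View pics/a2.png

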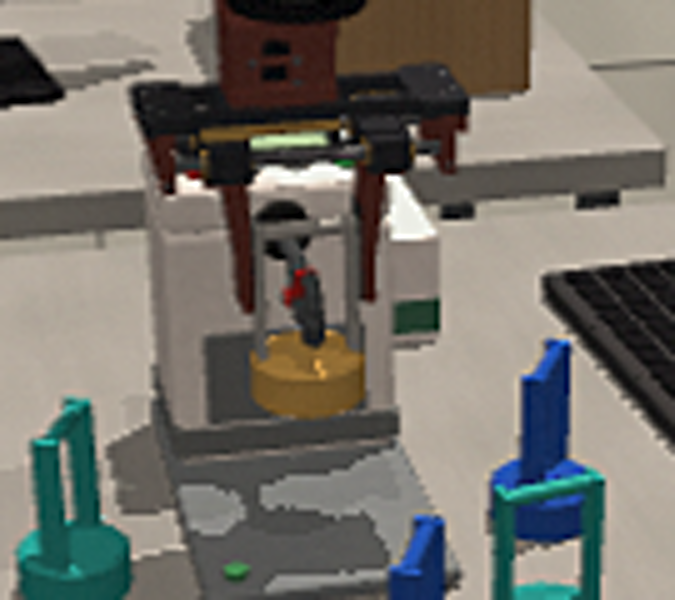

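The bar is about 47 mm above the seat, the red keeper has sprung shut at crop (300,287), and the disc is below the hook. Now I'll slide forward.

Request:
jog_arm([
  [[-0.2, 0, 0], 0],
  [[-0.4, 0, 0], 0],
  [[-0.6, 0, 0], 0],
  [[-0.6, 0, 0], 0],
  [[-0.6, 0, 0], 0],
  [[-0.6, 0, 0], 0],
  [[-0.6, 0, 0], 0],
  [[-0.6, 0, 0], 0],
  [[-0.6, 0, 0], 0],
  [[-0.6, 0, 0], 0],
  [[-0.6, 0, 0], 0],
  [[-0.6, 0, 0], 0],
  [[-0.6, 0, 0], 0],
  [[-0.6, 0, 0], 0],
  [[-0.6, 0, 0], 0],
  [[-0.6, 0, 0], 0],
  [[-0.6, 0, 0], 0],
  [[-0.6, 0, 0], 0],
  [[-0.4, 0, 0], 0],
  [[0, 0, 0], 0],
])

```text
t: 13.25
tcp_pos: [516.5, 144.4, 179.7]
eef_rot: [-0.0, 0.707, 0.707, -0.0]
contact_force: [-0.1, -0.2, -7.3]
finger_gap: 0.682
grasp_force: 30.0
```

Request:
jog_arm([
  [[0, 0, -0.5], 0],
  [[0, 0, -1], 0],
  [[0, 0, -1.5], 0],
  [[0, 0, -1.5], 0],
  [[0, 0, -1], 0],
  [[0, 0, -0.5], 0],
  [[-0.5, 0, 0], 0],
  [[-1, 0, 0], 0],
  [[-2, 0, 0], 0],
  [[-2, 0.1, 0], 0],
  [[-2, 0.1, 0], 0],
  [[-2, 0.1, 0], 0],
  [[-2, 0.1, 0], 0],
  [[-2, 0.1, 0], 0],
  [[-2, 0.1, 0], 0],
  [[-2, 0.1, 0], 0],
  [[-2, 0.1, 0], 0],
  [[-2, 0.1, 0], 0],
  [[-2, 0.1, 0], 0],
  [[-2, 0.1, 0], 0],
])

```text
t: 15.75
tcp_pos: [527.5, -111.8, 239.6]
eef_rot: [-0.0, 0.707, 0.707, -0.0]
contact_force: [1.4, -0.5, -6.4]
finger_gap: 0.683
grasp_force: 30.0
```

Request:
jog_arm([
  [[-1, 0, 0], 0],
  [[-0.5, 0, 0], 0],
  [[0, 0, 0], 0],
  [[0, 0, 0], 0],
])

```text
t: 16.25
tcp_pos: [527.5, -124.8, 239.6]
eef_rot: [-0.0, 0.707, 0.707, 0.0]
contact_force: [0.3, 0.2, -7.5]
finger_gap: 0.684
grasp_force: 30.0
```

Request:
jog_arm([
  [[0.1, 0, 0.5], 0],
  [[0.1, 0, 1.5], 0],
  [[0.1, 0, 2], 0],
  [[0, 0, 2], 0],
  [[0, 0, 2], 0],
  [[0, 0, 1.5], 0],
  [[0, 0, 1], 0],
  [[0, 0, 0.5], 0],
  [[0, 0, 0], 0],
  [[0, 0, 0], 0],
])

```text
t: 17.5
tcp_pos: [528.0, -122.4, 130.2]
eef_rot: [0.0, 0.707, 0.707, 0.0]
contact_force: [0.4, 1.0, -6.5]
finger_gap: 0.679
grasp_force: 30.0
```

```bash
python3 - <<'E'
from h import *
print(bot.state()['tcp_pos'])
a=bot.capture('side')[:,:,::-1][200:330,270:390]
cv2.imwrite("pics/a3.png",cv2.resize(a,None,fx=4.6,fy=4.6,interpolation=2))
E
```

```text
[ 528.00484776 -122.41612687  130.21769347]
```

View pics/a3.png

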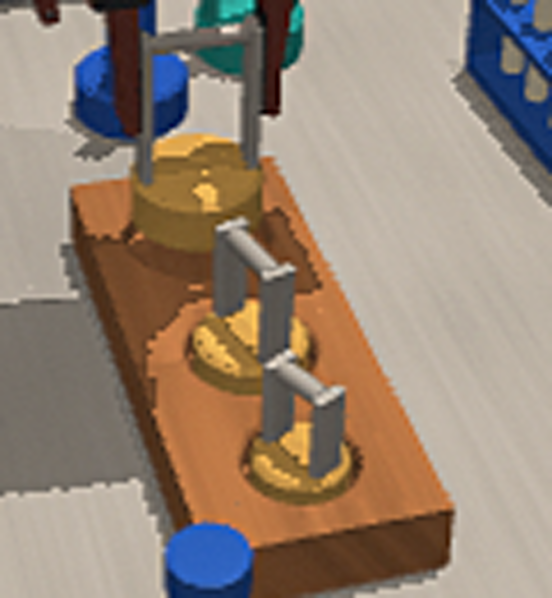

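The disc hangs over the block with its bottom edge at crop (200,250), and it hides the nest. I'll overlay modelled circles on the earlier side view (nest rim) and this one (disc edges) to compare the biases.

```bash
python3 - <<'E'
from h import *
def proj(X):
    c=bot.calibration('side');p=(c['R']@X.T).T+c['t'];u=p[:,:2]/p[:,2:];u=u*(1+c['k1']*(u**2).sum(1,keepdims=True))
    return u*c['fx']+[c['cx'],c['cy']]
th=np.linspace(0,2*np.pi,200);C=np.c_[np.cos(th),np.sin(th),0*th]
f=7;x0,y0,w,h=285,220,57,60
def crop(im,circ,x0,y0):
    a=cv2.resize(im[y0:y0+h,x0:x0+w],None,fx=f,fy=f,interpolation=cv2.INTER_CUBIC)
    for c,r,col in circ:
        p=((proj(np.array(c)+r*C)-[x0,y0]+.5)*f-.5)
        cv2.polylines(a,[np.int32(p*16)],True,col,1,cv2.LINE_AA,4)
    return a
A=crop(cv2.imread('pics/side0.png'),[((528,-122,35),37,(255,255,0))],x0,y0)
u=130.2-80.8
B=crop(bot.capture('side')[:,:,::-1],[((528,-122.4,u),33,(255,255,0)),((528,-122.4,u+28),33,(0,255,0))],x0,y0)
cv2.imwrite('pics/ov.png',np.hstack([A,B]))
E
```

```text
(no output)
```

View pics/ov.png

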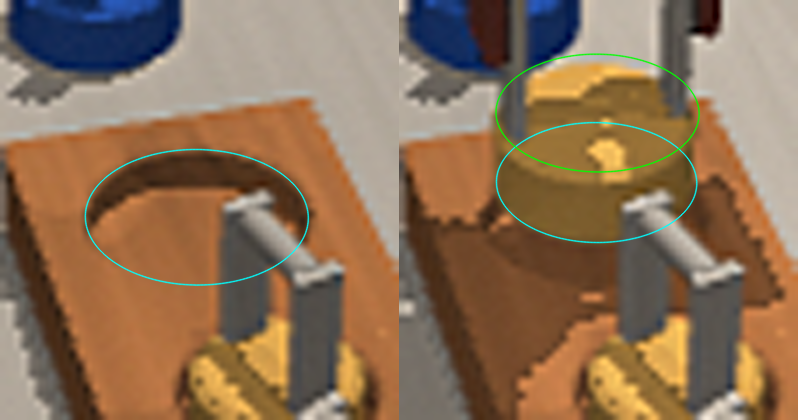

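The rim and disc both match the models to within about 1–2 px, so alignment is within about 2 mm and clearance is 4 mm. I'll lower gently and watch the force.

Request:
jog_arm([
  [[0, 0, 0.4], 0],
  [[0, 0, 0.4], 0],
  [[0, 0, 0.4], 0],
  [[0, 0, 0.4], 0],
  [[0, 0, 0.2], 0],
  [[0, 0, 0], 0],
  [[0, 0, 0], 0],
])

```text
t: 18.48
tcp_pos: [527.6, -122.3, 111.8]
eef_rot: [0.0, 0.707, 0.707, 0.0]
contact_force: [-0.1, 0.2, -7.4]
finger_gap: 0.681
grasp_force: 30.0
```

Request:
jog_arm([
  [[0, 0, 0.2], 0],
  [[0, 0, 0.2], 0],
  [[0, 0, 0.2], 0],
  [[0, 0, 0.1], 0],
  [[0, 0, 0], 0],
  [[0, 0, 0], 0],
])

```text
t: 19.23
tcp_pos: [527.6, -122.3, 104.7]
eef_rot: [0.0, 0.707, 0.707, 0.0]
contact_force: [0.1, -0.3, -6.5]
finger_gap: 0.68
grasp_force: 30.0
```

Request:
jog_arm([
  [[0, 0, 0.1], 0],
  [[0, 0, 0.1], 0],
  [[0, 0, 0.05], 0],
  [[0, 0, 0], 0],
  [[0, 0, 0], 0],
])

```text
t: 19.85
tcp_pos: [527.6, -122.3, 102.2]
eef_rot: [0.0, 0.707, 0.707, 0.0]
contact_force: [0.5, -0.3, -6.4]
finger_gap: 0.682
grasp_force: 30.0
```

Request:
jog_arm([
  [[0, 0, 0.1], 0],
  [[0, 0, 0.05], 0],
  [[0, 0, 0], 0],
  [[0, 0, 0], 0],
])

```text
t: 20.35
tcp_pos: [527.7, -122.3, 101.2]
eef_rot: [0.0, 0.707, 0.707, 0.0]
contact_force: [-3.7, 1.4, 5.5]
finger_gap: 0.684
grasp_force: 30.0
```

Floor contact came at TCP 101.2 against 100.8 expected. Releasing and retreating straight up.

Request:
jog_arm([
  [[0, 0, 0], 0],
  [[0, 0, 0], 0],
], grip_force=5)

```text
t: 20.6
tcp_pos: [527.7, -122.3, 101.1]
eef_rot: [0.0, 0.707, 0.707, 0.0]
contact_force: [-2.9, 0.6, 6.0]
finger_gap: 0.683
grasp_force: 5.0
```

Request:
jog_arm([
  [[0, 0, 0], 0],
  [[0, 0, 0], 0],
  [[0, 0, 0], 0],
  [[0, 0, 0], 0],
  [[0, 0, 0], 0],
], claw=1)

```text
t: 21.22
tcp_pos: [527.6, -122.3, 100.7]
eef_rot: [0.0, 0.707, 0.707, 0.0]
contact_force: [0.5, 0.3, -0.3]
finger_gap: 1.003
grasp_force: 0.0
```

Request:
jog_arm([
  [[0, 0, -0.3], 0],
  [[0, 0, -1], 0],
  [[0, 0, -1.5], 0],
  [[0, 0, -2], 0],
  [[0, 0, -2], 0],
  [[0, 0, -2], 0],
  [[0, 0, -2], 0],
  [[0, 0, -2], 0],
  [[0, 0, 0], 0],
  [[0, 0, 0], 0],
])

```text
t: 22.48
tcp_pos: [527.3, -122.2, 228.6]
eef_rot: [0.0, 0.707, 0.707, 0.0]
contact_force: [-1.1, 0.7, 1.0]
finger_gap: 0.996
grasp_force: 0.0
```

```bash
python3 - <<'E'
from h import *
a=bot.capture('side')[:,:,::-1]
A=cv2.resize(a[205:335,275:395],None,fx=4,fy=4,interpolation=2);B=cv2.resize(a[95:225,220:290],None,fx=4,fy=4,interpolation=2)
cv2.imwrite("pics/end.png",np.hstack([A,B]))
E
```

```text
(no output)
```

View pics/end.png

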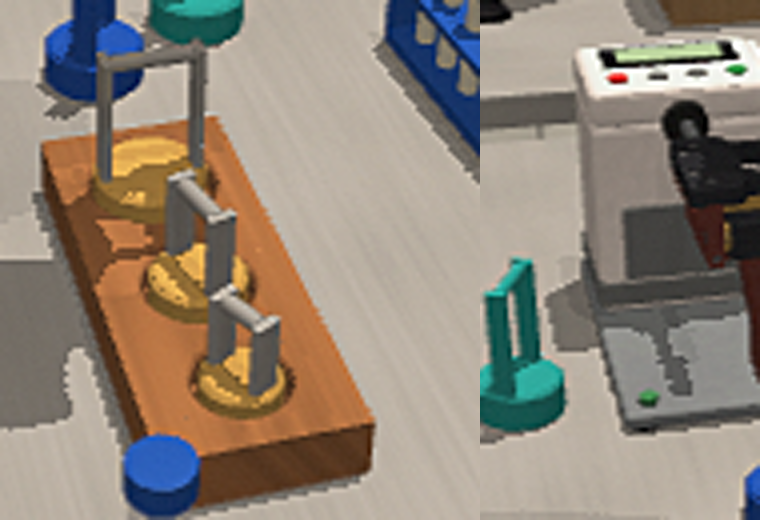

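The weight stands upright, sunk in its nest (disc at crop (150,180)). The other weights are unmoved and the gripper is clear, so I'm handing in.

```bash
python3 -c "
from station import bot
print(bot.job_done())"
```

```text
the job is handed in; nothing more can be done
None
```

The job is handed in at about 22.5 s of the 51 s allowed, but the station gave no verdict: the brass check weight came off the hook past the keeper and stands upright on the floor of its nest, released, with the other two weights unmoved.

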